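# Clamp the inlet filter onto the vacuum port

### The arm

A 6-joint arm with a two-finger parallel gripper is mounted at the origin on a cart in front of the work surface, level with it; the furniture and walls round the work are solid. World frame = base frame: x ahead of the robot, y to its left, z up, the work surface at z = 0. Lengths are in m, angles in rad, forces in N, time in s.
With the tool pointing down it reaches from about 0.425 to 0.95 m from the base axis. Payload 3.5 kg.
Tool frame: the origin (TCP) lies midway between the tips of the shut fingers; the grasp point (between the pads) lies 19 mm behind it; z points along the fingers, y is the direction in which the jaws open and shut (so a half turn about z gives the same grasp; the last joint's range is limited). The gripper opens to 85 mm and grips with 20 to 120 N. Pads are 22 mm wide; open, the fingers measure 114 mm over their backs; the gripper's body (76 mm by 85 mm) begins 54 mm behind the grasp point. The pads swing forward as they close: fully open they stand 13 mm farther back than shut.
Start: joints at [1.15, 0.286, 1.577, -0, 1.279, -0.15], TCP at [0.181, 0.65, 0.231] pointing down, gripper open.
Joint ranges: [-2.77, 2.77], [-0.9, 2.22], [0.21, 2.48], [-1.53, 4.67], [0.24, 2.81], [-2.84, 2.84]. Speed limits (rad/s): [2.79, 2.79, 3.14, 3.14, 3.14, 3.14].

### API

Orientations are given as a unit quaternion [x, y, z, w].
In Python, from plant import ctrl gives the robot as it stands.
- The arm moves only by the tool apply_moves, never from a script. Its argument "moves" is a list that holds one entry, the list of rows, each a list of 7 numbers: the shift along the tool's x, y, z in m, then the turn, a rotation vector about the tool's x, y, z in degrees, then the gripper's target within -1 to 1 (shut at 1, half-way at 0, fully open at -1). In form: [[[tx, ty, tz, ax, ay, az, hand], ...]]. A call has 1 to 12 rows; each row shifts and turns the pose as measured when the row begins, along the tool's axes as they then stand; what a row does not reach is not made up. A row lasts 1/10 s, in which the tool goes at most 50 mm and 8.59 degrees, less where a joint would pass 70% of its speed; a pose out of reach is approached as far as the arm can. A call with a gripper value outside its range is refused whole. The fingers move at their own pace and stop on an object; "force" is the grip in N (left out, the last holds). Time passes only in rows, so rows that do not move let the fingers close. It gives the time, the measured TCP pose, the force and the opening at its end, in the units of the state.
- ctrl.get_state(): the state, without advancing time (a new reading comes with each control period).
- ctrl.read_camera(name): name is "scene" or "top" or "wrist"; returns the picture (420x560x3 uint8, red, green, blue); there is no depth.
- ctrl.get_calibration(name): a dict with "camera_matrix" (3x3 intrinsics, pixels), "k1" (the pictures are not rectified: a ray, as slopes to the right and down, at radius r is drawn at 1 + k1 r^2 times it, then the intrinsics apply), "cam_to_world" (4x4, takes a point from camera to world coordinates). Camera axes: x right, y up, looking along -z (the intrinsics and any distortion apply to the point x, -y, -z); pixel columns grow to the right and rows downward; lengths in m; the calibration is good to about 2 mm. A picture is of the moment at which its call begins: read the wrist's pose just before it. get_calibration takes no time and is no camera call; for the wrist camera it gives the pose at the moment of the call.
- ctrl.sign_off(): hands the job in, once; it reports no verdict.
The state is a dict: "time": time; "qpos": joint angles; "dq": joint speeds; "joint_efforts": joint torques, N m; "eef_pos": TCP position; "tcp_rot": TCP orientation; "contact_force": force on the tool from outside, world axes, zero at the start; "wrist_torque": the same for the moment, N m; "opening": opening from 0.0 (shut) to 1.0 (fully open).
Only numpy, scipy, OpenCV 4.12 (cv2) and the standard library are available. Lean on these libraries where they do the work, as an engineer would, in place of code of your own. Each camera call takes 0.05 s, during which the arm holds its last target. There are 200 camera calls.

### The job

Clamp the brass-topped inlet filter to the vacuum port it stands on: at that port, swing the hinged half of the clamp ring fully shut round the two flanges by its blue knob, then swing the orange-knobbed latch lever fully over to latch it. Keep the filter standing upright in its place, leave the clamp of the other, bare port open as it is, and let go of everything at the end.

Things in the scene. Friction and masses are not known exactly. Their poses are not given: they have to be found in the camera images.
- filter_port: Vacuum port with the filter: fixed grey plate 120x110x12 mm, steel pipe with flange (top at z = 66 mm), aluminium clamp ring 76 mm across, z = 54 to 80 mm. Origin: centre of the plate's underside, on the pipe's axis; z up. Port frame, mm: ring's hinged half on the +y side, upright hinge axis at x = 47, y = 0; latch lever's upright pivot at x = -50, y = -25. A second port, bare, stands nearby.
- ring (a joint): Hinge of the clamp ring's moving half, rad: 0 = fully shut against its stop, up to 1.5 = open. Seen from above it opens clockwise (shuts counter-clockwise). Light friction (0.06 N m) holds it where it is left.
- latch (a joint): Hinge of the latch lever, rad: 0 = fully over, lying along the port's +y across the ring's joint, against its stop; up to 1.8 = open. Seen from above it opens counter-clockwise (shuts clockwise). Light friction (0.04 N m) holds it where it is left. The lever passes freely above the ring.
- ring_knob (a point): Centre of the top face of the blue upright knob on the hinged half: 16 mm diameter, to be gripped or pushed between z = 84 and 120 mm; this point is at z = 120 mm. With the ring shut it stands at x = -10, y = 64 mm in the port frame.
- latch_knob (a point): Centre of the top face of the orange upright knob on the latch lever's end: 16 mm diameter, to be gripped or pushed between z = 94 and 120 mm (the lever's top is at z = 88 mm); this point is at z = 120 mm. It is 48 mm from the lever's pivot; with the latch shut it stands at x = -50, y = 23 mm in the port frame.
- inlet_filter: The loose inlet filter, 0.3 kg, 47 mm tall: steel flange 52 mm across below, ribbed brass cap 33 mm across above. Origin: centre of its underside, standing on the port's flange at z = 66 mm; z up.
- spare_ring_knob (a point): Top of the blue knob of the other, bare port's open clamp ring, at z = 120 mm: leave it where it is.
- spare_latch_knob (a point): Top of the orange knob of the bare port's open latch lever, at z = 120 mm: leave it where it is.
Things that resemble listed ones, but are neither listed nor needed, are in the scene too. What is shaped like the inlet_filter but purple or red is not meant.

How it is judged:
On the way, in this order (a step that is already met when the one before it is completed fails the run):
1. the hinged half of the ring is swung shut round the flanges (value of joint ring below 0.15 rad), for 0.2 s.
2. then the latch lever is swung over (value of joint latch below 0.2 rad), for 0.2 s.
At the end, for the whole second after the job is handed in: At the port with the filter the ring's hinged half is shut (within 0.15 rad) and the latch lever is over (within 0.2 rad); the filter stands at rest on the port, upright within 0.1 rad and within 10 mm of the port's axis (value of joint ring below 0.15 rad and value of joint latch below 0.2 rad and horizontal distance between inlet_filter and filter_port below 0.01 m and angle between inlet_filter's own z axis and vertical below 0.1 rad and linear speed of inlet_filter below 0.02 m/s); the robot touches nothing.
It fails at once if the bare port's clamp ring or latch is moved by more than 15 mm (distance of any of spare_ring_knob, spare_latch_knob from where it was at the start of the episode above 0.015 m).
It fails at once if the filter is tipped or knocked off its place (angle between inlet_filter's own z axis and vertical above 0.2 rad or distance of inlet_filter from where it was at the start of the episode above 0.015 m).
It also fails if it takes over 51 s, if anything falls off the work surface, if the arm or the gripper's body presses on something with over 40 N, if the wrist force passes 120 N, or if a joint passes its speed limit or range.

## Working session

There is one attempt and no reset: what is moved stays moved. The work goes in short steps, Python scripts to look and compute and a tool call to move; the robot and the scene stay as the last step left them, time stands still between calls to the robot, and variables do not carry over. Pictures are saved under pics/ and viewed, about 8 in all and at most 12, crops included, and the job is handed in when it is done.

Besides the shell and the picture viewer there is one more tool, called as name(argument=value, ...) on one line, values as JSON. apply_moves: Moves the arm, as the interface text tells. Its arguments: {"type":"object","properties":{"moves":{"type":"array","items":{"type":"array","items":{"type":"array","items":{"type":"number"}}}},"force":{"type":"number"}},"required":["moves"]}

```bash
mkdir -p pics; cat > h.py <<'E'
import numpy as np, cv2
from plant import ctrl
def shot(cam,name):
    cal=ctrl.get_calibration(cam); im=np.array(ctrl.read_camera(cam))
    cv2.imwrite(f'pics/{name}.png',im[:,:,::-1]); return im,cal
def ray(cal,u,v):
    K=np.array(cal['camera_matrix'],float);d=np.array([cal['k1'],0,0,0,0],float)
    p=cv2.undistortPoints(np.array([[[u,v]]],float),K,d)[0,0]
    T=np.array(cal['cam_to_world']); return T[:3,3],T[:3,:3]@np.array([p[0],-p[1],-1])
def onz(cal,u,v,z):
    o,d=ray(cal,u,v); return o+d*(z-o[2])/d[2]
def blobs(im,lo,hi,amin=15):
    hsv=cv2.cvtColor(im,cv2.COLOR_RGB2HSV); m=cv2.inRange(hsv,np.array(lo),np.array(hi))
    n,l,s,c=cv2.connectedComponentsWithStats(m)
    return [(c[i].round(1),s[i]) for i in range(1,n) if s[i,4]>=amin]
E
python3 - <<'E'
from h import *
print(ctrl.get_state())
a,ca=shot('scene','scene0');b,cb=shot('top','top0')
cv2.imwrite('pics/both0.png',np.hstack([cv2.resize(x,(800,600)) for x in (a,)])[:,:,::-1]);cv2.imwrite('pics/top0b.png',cv2.resize(b,(800,600))[:,:,::-1])
for n,im,c in(('scene',a,ca),('top',b,cb)):
    print(n,np.array(c['cam_to_world']).round(3).tolist(),c['k1'])
    for col,lo,hi in(('blue',(100,120,50),(125,255,255)),('orange',(6,150,100),(18,255,255))):
        for p,s in blobs(im,lo,hi): print(col,p,s,onz(c,*p,0.12).round(3))
E
```

```text
{'time': 0.0, 'qpos': array([ 1.14996175e+00,  2.87200033e-01,  1.57821872e+00,  8.46457985e-06,
        1.27861033e+00, -1.50041802e-01]), 'dq': array([ 0.00085915,  0.0010726 , -0.00058621, -0.00015934, -0.00130286,
       -0.0005951 ]), 'joint_efforts': array([ 2.00740709e-03, -4.05973756e+01, -2.92635763e+01, -7.72946720e-06,
        5.79669591e-03,  1.79701340e-05]), 'eef_pos': array([0.18027619, 0.64977795, 0.22990169]), 'tcp_rot': array([ 1.34984192e-01,  9.90847003e-01, -1.16778713e-03, -3.46911104e-04]), 'contact_force': array([-1.01202586,  1.05782883,  0.41364475]), 'wrist_torque': array([ 0.05886742, -0.00284226, -0.01013543]), 'opening': 1.002154569234209}
scene [[-0.681, 0.521, -0.514, 0.112], [-0.732, -0.486, 0.477, 0.355], [-0.001, 0.702, 0.713, 0.708], [0.0, 0.0, 0.0, 1.0]] -0.026540252617243493
blue [271.5 182.1] [269 174   6  18  97] [ 0.609 -0.096  0.12 ]
blue [187.3 241. ] [183 232  10  19 124] [0.594 0.131 0.12 ]
orange [ 4.3 10.2] [ 0  8 10  6 20] [ 2.096 -0.021  0.12 ]
orange [352.4 200.2] [348 193  10  16 113] [ 0.454 -0.18   0.12 ]
orange [240.9 240.2] [233 
[... 167 characters left out ...]
range [387.9 271.8] [380 266  18  11  46] [ 0.296 -0.085  0.12 ]
orange [342.1 304.2] [336 298  13  15  44] [0.308 0.024 0.12 ]
orange [316.  335.3] [314 331   6  10  21] [0.299 0.095 0.12 ]
orange [295.2 359.6] [279 343  31  31 128] [0.293 0.147 0.12 ]
top [[0.017, 0.991, -0.133, 0.424], [-1.0, 0.018, 0.01, -0.046], [0.013, 0.133, 0.991, 1.15], [0.0, 0.0, 0.0, 1.0]] -0.14133202969670053
blue [311.  176.2] [307 173   8   7  44] [ 0.622 -0.109  0.12 ]
blue [192.3 181.8] [189 178   8   8  44] [0.606 0.124 0.12 ]
orange [11.6 28.8] [ 8 25  9  8 53] [0.937 0.539 0.12 ]
orange [240.3 260.2] [237 256   8   9  53] [0.455 0.026 0.12 ]
orange [351.4 259.2] [348 256   8   8  53] [ 0.46  -0.189  0.12 ]
```

View pics/both0.png

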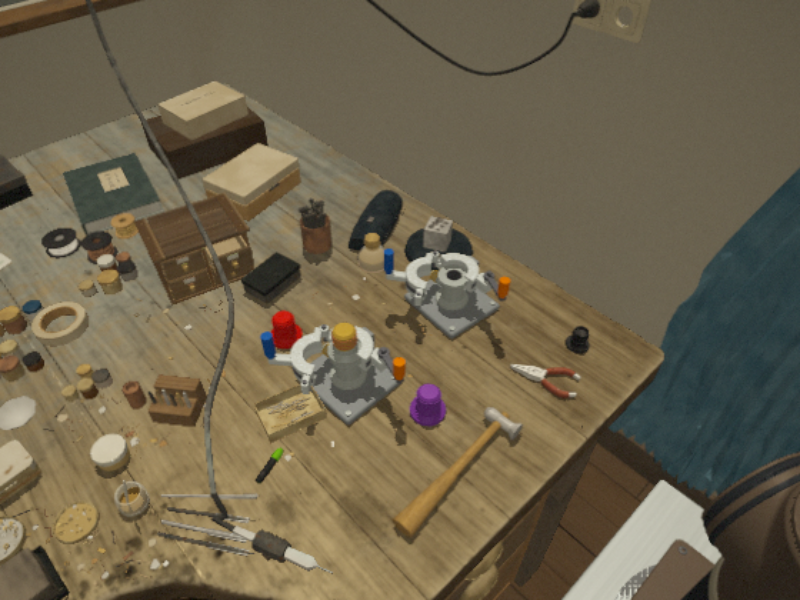

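View pics/top0b.png

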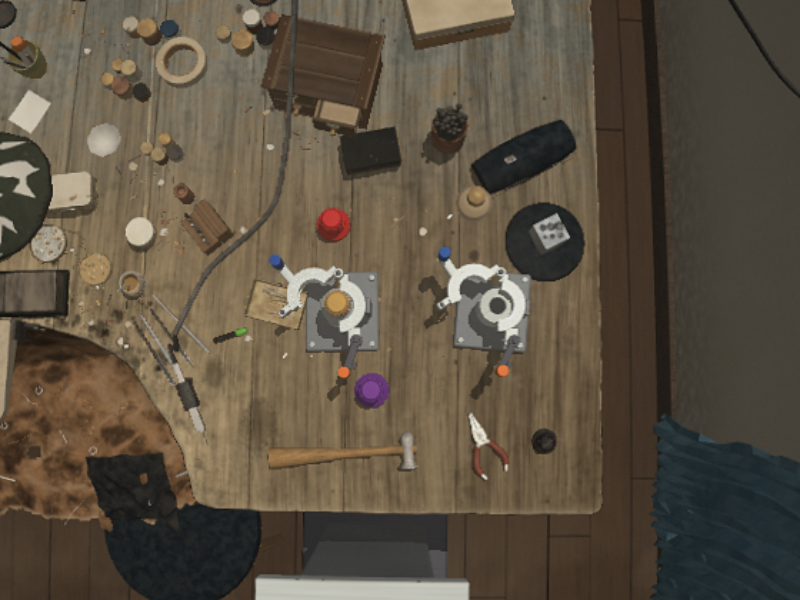

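The scene view shows the brass filter port at about (350,375), with the bare port at (450,290). In the top view the filter's cap is at (337,303), its blue knob at (276,261) and its orange knob at (344,372). The clamp is about 0.9 rad open and the latch about 1.2 rad. Next I refine the port pose from a crop.

```bash
python3 - <<'E'
from h import *
b=cv2.imread('pics/top0.png'); c=b[165:285,175:290]
cv2.imwrite('pics/crop0.png',cv2.resize(c,None,fx=5,fy=5,interpolation=cv2.INTER_CUBIC))
cal=ctrl.get_calibration('top'); cs=ctrl.get_calibration('scene')
b=b[:,:,::-1].copy()
for p,s in blobs(b[165:285,175:290],(12,100,90),(28,255,255)): p=p+[175,165];print('gold',p,s,onz(cal,*p,0.11).round(4))
a=cv2.imread('pics/scene0.png')[:,:,::-1].copy()
for p,s in blobs(a[220:260,210:270],(12,100,90),(28,255,255)): p=p+[210,220];print('gold scene',p,s,onz(cs,*p,0.105).round(4))
# triangulate knob tops: scene pixel of top ends
for n,pt,ps in(('blue',(192.3,181.8),(186.5,234)),('orange',(240.3,260.2),(279,252))):
    o1,d1=ray(cal,*pt);o2,d2=ray(cs,*ps)
    t=np.linalg.lstsq(np.c_[d1,-d2],o2-o1,rcond=None)[0]; print(n,(o1+d1*t[0]).round(4),(o2+d2*t[1]).round(4))
E
```

```text
gold [235.3 211.4] [ 52  38  17  17 221] [0.5504 0.0387 0.11  ]
gold [191.4 212.5] [11 44 14  9 48] [0.5466 0.1254 0.11  ]
gold [182.8 215.9] [ 3 47 12  8 39] [0.5395 0.1422 0.11  ]
gold [195.3 221.9] [16 54 10  7 19] [0.5282 0.1169 0.11  ]
gold [204.9 225. ] [26 57  9  7 29] [0.5224 0.0978 0.11  ]
gold scene [242.4 229. ] [  0   0  60  26 921] [0.558  0.0283 0.105 ]
gold scene [223.3 247.3] [ 5 21 15 12 43] [0.5467 0.0845 0.105 ]
blue [0.6055 0.1237 0.1243] [0.6057 0.1239 0.1244]
orange [0.4545 0.0253 0.124 ] [0.4555 0.0262 0.1241]
```

View pics/crop0.png

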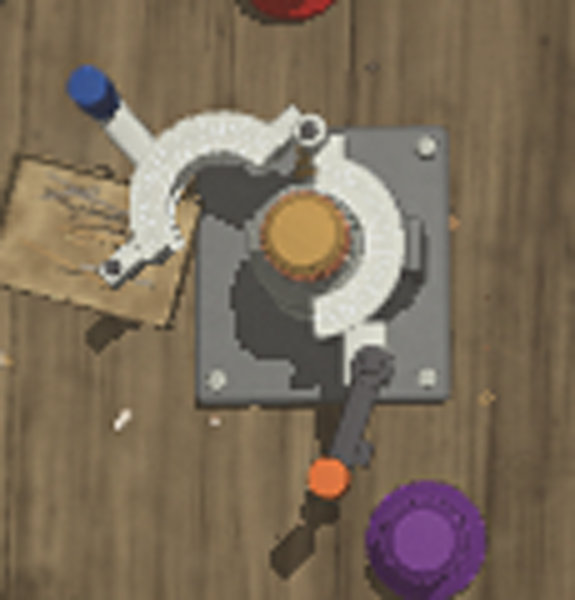

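The crop shows the hinge pin at (310,129), the lever pivot at (374,366) and the plate corners at (198,403), (447,400) and (447,127). The space round both knobs is free.

```bash
python3 - <<'E'
from h import *
cal=ctrl.get_calibration('top')
f=lambda u,v,z:onz(cal,u/5+175,v/5+165,z)[:2]
C=np.array([.5504,.0387]);B=np.array([.606,.124]);O=np.array([.455,.026])
H=f(310,129,.083);P=f(374,366,.09);print('hinge',H,'pivot',P)
c=[f(198,403,.012),f(447,400,.012),f(447,127,.012)];print('plate corners',np.round(c,4),'centre',(c[0]+c[2])/2)
C=(c[0]+c[2])/2*.5+C*.5
src=np.array([[47,0],[-50,-25],[0,0]])/1e3;dst=np.array([H,P,C])
M,_=cv2.estimateAffinePartial2D(src,dst);print(M,np.degrees(np.arctan2(M[1,0],M[0,0])))
a=np.arctan2(M[1,0],M[0,0]);R=np.array([[np.cos(a),-np.sin(a)],[np.sin(a),np.cos(a)]])
C=dst.mean(0)-R@src.mean(0);print('C',C)
for n,p,s,k in(('ring',[.047,0],[-.010,.064],B),('latch',[-.05,-.025],[-.05,.023],O)):
    p=C+R@p;s=C+R@s;an=lambda v:np.degrees(np.arctan2(v[1],v[0]))
    print(n,'pivot',p,'shut',s,'r',np.linalg.norm(k-p),np.linalg.norm(s-p),'angles',an(k-p),an(s-p))
E
```

```text
hinge [0.59587179 0.03870146] pivot [0.49961175 0.00992074]
plate corners [[ 0.4878  0.089 ]
 [ 0.4912 -0.0175]
 [ 0.6093 -0.0149]] centre [0.54854137 0.03704123]
[[ 1.00398799 -0.03743491  0.54901011]
 [ 0.03743491  1.00398799  0.03723494]] 2.1353533065581582
C [0.54900688 0.03719575]
ring pivot [0.59597424 0.03894698] shut [0.53662916 0.1007787 ] r 0.08564187882078667 0.08570297544426332 angles 83.27719262694288 133.82441179194672
latch pivot [0.49997311 0.01035009] shut [0.49818461 0.05831676] r 0.04761827319258684 0.04800000000000001 angles 160.81293773519042 92.13535330655814
```

apply_moves(moves=[[[-0.04,-0.026,0,0,0,0,1],[-0.04,-0.026,0,0,0,0,1],[-0.04,-0.026,0,0,0,0,1],[-0.04,-0.026,0,0,0,0,1],[-0.04,-0.026,0,0,0,0,1],[-0.04,-0.026,0,0,0,0,1],[-0.04,-0.026,0,0,0,0,1],[-0.04,-0.026,0,0,0,0,1],[-0.04,-0.026,0,0,0,0,1],[-0.04,-0.026,0,0,0,0,1],[-0.04,-0.026,0,0,0,0,1],[-0.04,-0.026,0,0,0,0,1]]], force=30)

```text
time: 1.3
eef_pos: [0.5668, 0.2085, 0.2228]
tcp_rot: [0.129, 0.992, -0.004, -0.004]
contact_force: [0.4, 0.1, -0.4]
opening: -0.001
```

```bash
cat >> h.py <<'E'
from scipy.spatial.transform import Rotation as Ro
def where(tgt=None,psi=None):
    s=ctrl.get_state();R=Ro.from_quat(s['tcp_rot']).as_matrix();x=R[:,0]
    print('t',round(s['time'],2),'p',np.round(s['eef_pos'],4),'psi',round(float(np.degrees(np.arctan2(x[1],x[0])))%360,1),'zax',R[:,2].round(3),'q6',round(float(s['qpos'][5]),2),'F',np.round(s['contact_force'],1),'open',round(s['opening'],3))
    if tgt is not None: print('tool shift to target',(R.T@(np.array(tgt)-s['eef_pos'])).round(4))
E
python3 -c "
from h import *
where([.641,.120,.15])"
```

```text
t 1.3 p [0.5668 0.2085 0.2228] psi 165.2 zax [-0.009 -0.006 -1.   ] q6 -1.12 F [ 0.4  0.1 -0.4] open -0.001
tool shift to target [-0.0948 -0.0659  0.0727]
```

apply_moves(moves=[[[-0.024,-0.0165,0.01,0,0,0,1],[-0.024,-0.0165,0.015,0,0,0,1],[-0.024,-0.0165,0.015,0,0,0,1],[-0.024,-0.0165,0.015,0,0,0,1],[0,0,0.01,0,0,-8,1],[0,0,0,0,0,0,1]]])

```text
time: 1.9
eef_pos: [0.6474, 0.1081, 0.1525]
tcp_rot: [0.063, 0.998, -0.004, -0.006]
contact_force: [-0.4, 0.0, -0.1]
opening: -0.002
```

```bash
python3 -c "
from h import *
where([.641,.120,.092])"
```

```text
t 1.9 p [0.6474 0.1081 0.1525] psi 172.8 zax [-0.012 -0.007 -1.   ] q6 -1.43 F [-0.4  0.  -0.1] open -0.002
tool shift to target [0.0072 0.0115 0.0604]
```

apply_moves(moves=[[[0.002,0.006,0,0,0,0,1],[0.0,0.005,0.015,0,0,0,1],[0,0,0.015,0,0,0,1],[0,0,0.015,0,0,0,1],[0,0,0.013,0,0,0,1],[0,0,0,0,0,0,1]]])

```text
time: 2.5
eef_pos: [0.6444, 0.1225, 0.0898]
tcp_rot: [0.065, 0.998, -0.004, -0.006]
contact_force: [-0.8, 0.3, 0.1]
opening: -0.001
```

```bash
python3 -c "
from h import *
where([.625,.1217,.092])"
```

```text
t 2.5 p [0.6444 0.1225 0.0898] psi 172.6 zax [-0.012 -0.007 -1.   ] q6 -1.4 F [-0.8  0.3  0.1] open -0.001
tool shift to target [ 0.0192 -0.0033 -0.002 ]
```

apply_moves(moves=[[[0.006,-0.001,-0.002,0,0,0,1],[0.006,-0.001,0,0,0,0,1],[0.006,-0.001,0,0,0,0,1],[0.0075,0.0013,0,0,0,-5,1],[0.0075,0.0013,0,0,0,-5,1],[0.0075,0.0013,0,0,0,-5,1],[0.0075,0.0013,0,0,0,-5,1],[0,0,0,0,0,0,1]]])

```text
time: 3.3
eef_pos: [0.5956, 0.1265, 0.097]
tcp_rot: [-0.116, 0.993, -0.003, -0.001]
contact_force: [-1.3, 1.0, -0.5]
opening: 0.002
```

```bash
cat >> h.py <<'E'
H=np.array([.596,.039]);P=np.array([.500,.0104])
def ring(off=19):
    # tool pose if pushing knob: error vs ideal for the current psi
    s=ctrl.get_state();R=Ro.from_quat(s['tcp_rot']).as_matrix();x=R[:2,0];y=R[:2,1]
    d=s['eef_pos'][:2]-H; print('along x',(d@x*1000).round(1),'(ideal',-off,') along y',(d@y*1000).round(1),'(ideal 85.7)')
def knobs():
    im,c=shot('top','t');
    for col,lo,hi in(('blue',(100,120,50),(125,255,255)),('orange',(6,150,100),(18,255,255))):
        for p,s in blobs(im,lo,hi):
            w=onz(c,*p,.12)[:2]
            if .4<w[0]<.7: print(col,w.round(4),s[4])
E
python3 -c "
from h import *
where();ring();knobs()"
```

```text
t 3.3 p [0.5956 0.1265 0.097 ] psi 193.3 zax [-0.001 -0.006 -1.   ] q6 -1.75 F [-1.3  1.  -0.5] open 0.002
along x -19.7 (ideal -19 ) along y 85.3 (ideal 85.7)
blue [ 0.622  -0.1092] 43
orange [0.4546 0.0256] 53
orange [ 0.4601 -0.1887] 56
```

apply_moves(moves=[[[0.0075,0.0015,0.002,0,0,-5,1],[0.0075,0.0013,0,0,0,-5,1],[0.0075,0.0013,0,0,0,-5,1],[0.0075,0.0013,0,0,0,-5,1],[0.0075,0.0013,0,0,0,-5,1],[0.0075,0.0013,0,0,0,-5,1],[0.002,0,0,0,0,0,1],[0.002,0,0,0,0,0,1]]])

```text
time: 4.15
eef_pos: [0.5546, 0.1123, 0.1002]
tcp_rot: [-0.368, 0.93, -0.004, 0.008]
contact_force: [4.9, 6.2, -5.2]
opening: -0.002
```

```bash
python3 -c "
from h import *
where();ring()"
```

```text
t 4.15 p [0.5546 0.1123 0.1002] psi 223.2 zax [ 0.017 -0.001 -1.   ] q6 -2.3 F [ 4.9  6.2 -5.2] open -0.002
along x -20.1 (ideal -19 ) along y 81.8 (ideal 85.7)
```

apply_moves(moves=[[[0.004,0,0,0,0,0,1],[0.004,0,0,0,0,0,1],[0,0,0,0,0,0,1]]])

```text
time: 4.45
eef_pos: [0.5557, 0.1129, 0.1007]
tcp_rot: [-0.362, 0.932, -0.0, 0.021]
contact_force: [-0.2, -0.4, -0.6]
opening: 0.003
```

```bash
python3 -c "
from h import *
where();ring()"
```

```text
t 4.45 p [0.5557 0.1129 0.1007] psi 222.4 zax [ 0.039  0.015 -0.999] q6 -2.31 F [-0.2 -0.4 -0.6] open 0.003
along x -20.1 (ideal -19 ) along y 81.8 (ideal 85.7)
```

apply_moves(moves=[[[-0.015,0,0,0,0,0,1],[-0.015,0,0,0,0,0,1],[0,0,-0.03,0,0,0,1],[0,0,-0.03,0,0,0,1],[-0.01,0.03,-0.01,0,0,0,1],[-0.01,0.04,0,0,0,0,1],[-0.01,0.04,0,0,0,0,1],[0,0,0,0,0,0,1]]])

```text
time: 5.25
eef_pos: [0.5265, 0.2354, 0.1756]
tcp_rot: [-0.352, 0.936, -0.002, 0.02]
contact_force: [-0.4, 0.7, -0.9]
opening: 0.002
```

```bash
cat >> h.py <<'E'
def turn(psi):
    R=Ro.from_quat(ctrl.get_state()['tcp_rot']); a=np.radians(psi)
    G=Ro.from_matrix(np.array([[np.cos(a),np.sin(a),0],[np.sin(a),-np.cos(a),0],[0,0,-1]]))
    print('turn (tool rotvec deg) to psi',psi,np.degrees((R.inv()*G).as_rotvec()).round(1))
E
python3 -c "
from h import *
where([.4385,-.003,.165]);turn(235);knobs()
b=cv2.imread('pics/t.png')
cv2.imwrite('pics/c1.png',cv2.resize(b[150:300,160:370],None,fx=3.5,fy=3.5,interpolation=cv2.INTER_CUBIC))"
```

```text
t 5.25 p [0.5265 0.2354 0.1756] psi 221.2 zax [ 0.038  0.011 -0.999] q6 -2.05 F [-0.4  0.7 -0.9] open 0.002
tool shift to target [ 0.2234 -0.1214  0.0047]
turn (tool rotvec deg) to psi 235 [ -1.2   1.9 -13.8]
blue [ 0.622  -0.1092] 43
blue [0.5374 0.102 ] 46
orange [0.4546 0.0256] 53
orange [ 0.4601 -0.189 ] 53
```

View pics/c1.png

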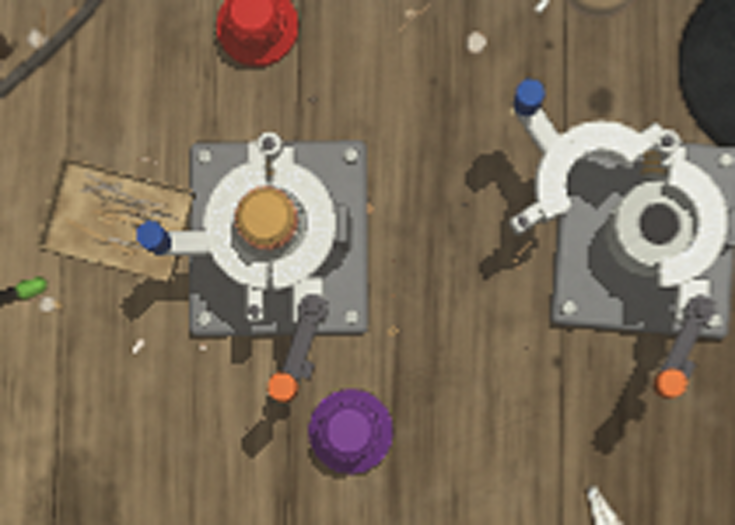

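The ring is now closed round the flanges. The blue knob is at crop (152,236), which is 1.4 mm from its predicted shut position. The filter is in place, the latch is still open at (283,386), and the bare port hasn't moved.

apply_moves(moves=[[[0,0,0,-1.2,1.9,0,1],[0.037,-0.02,0,0,0,0,1],[0.037,-0.02,0,0,0,0,1],[0.037,-0.02,0,0,0,0,1],[0.037,-0.02,0,0,0,0,1],[0.037,-0.02,0,0,0,0,1],[0.037,-0.02,0,0,0,0,1],[0,0,0,0,0,-7,1],[0,0,0,0,0,-6,1],[0,0,0,0,0,0,1]]])

```text
time: 6.3
eef_pos: [0.4382, -0.0224, 0.1764]
tcp_rot: [-0.448, 0.894, -0.003, -0.002]
contact_force: [0.2, 0.6, -0.6]
opening: 0.002
```

```bash
python3 -c "
from h import *
where([.4385,-.003,.1]);turn(235)"
```

```text
t 6.3 p [ 0.4382 -0.0224  0.1764] psi 233.3 zax [-0.001 -0.006 -1.   ] q6 -2.78 F [ 0.2  0.6 -0.6] open 0.002
tool shift to target [-0.0162  0.0116  0.0763]
turn (tool rotvec deg) to psi 235 [-0.2 -0.3 -1.7]
```

apply_moves(moves=[[[-0.01,0.007,0,0,0,7.5,1],[0,0,0.01,0,0,0,1]]])

```text
time: 6.5
eef_pos: [0.44, -0.0123, 0.1677]
tcp_rot: [-0.383, 0.924, -0.004, -0.001]
contact_force: [0.2, -0.0, 0.3]
opening: 0.001
```

```bash
python3 -c "
from h import *
where([.4367,.0071,.1]);turn(226)"
```

```text
t 6.5 p [ 0.44   -0.0123  0.1677] psi 225.1 zax [ 0.002 -0.008 -1.   ] q6 -2.61 F [ 0.2 -0.   0.3] open 0.001
tool shift to target [-0.0117  0.0166  0.0675]
turn (tool rotvec deg) to psi 226 [-0.4 -0.3 -0.9]
```

apply_moves(moves=[[[-0.007,0.0166,0,0,0,0,1],[0,0,0.018,0,0,0,1],[0,0,0.018,0,0,0,1],[0,0,0.018,0,0,0,1],[0,0,0.012,0,0,0,1],[0,0,0,0,0,0,1]]])

```text
time: 7.1
eef_pos: [0.4318, 0.0022, 0.0947]
tcp_rot: [-0.387, 0.922, -0.004, -0.004]
contact_force: [-0.5, 0.3, -0.0]
opening: -0.002
```

```bash
cat >> h.py <<'E'
def latch(k):
    s=ctrl.get_state();R=Ro.from_quat(s['tcp_rot']).as_matrix()
    d=np.array(k)-s['eef_pos'][:2]; print('knob from tool: -x',(-d@R[:2,0]*1000).round(1),'y',(d@R[:2,1]*1000).round(1))
E
python3 -c "
from h import *
where();latch([.4548,.0258])"
```

```text
t 7.1 p [0.4318 0.0022 0.0947] psi 225.5 zax [-0.003 -0.011 -1.   ] q6 -2.58 F [-0.5  0.3 -0. ] open -0.002
knob from tool: -x 32.9 y 0.1
```

apply_moves(moves=[[[-0.006,0,-0.004,0,0,0,1],[-0.006,0.0,0,0,0,0,1],[-0.005,0.001,0,0,0,0,1],[-0.005,0.001,0,0,0,0,1],[-0.005,0.001,0,0,0,0,1],[-0.005,0.001,0,0,0,0,1],[0,0,0,0,0,0,1]]])

```text
time: 7.8
eef_pos: [0.4534, 0.0297, 0.0999]
tcp_rot: [-0.388, 0.922, -0.005, -0.004]
contact_force: [-0.0, -0.6, -0.9]
opening: 0.002
```

```bash
cat >> h.py <<'E'
def latch2():
    s=ctrl.get_state();R=Ro.from_quat(s['tcp_rot']).as_matrix()
    d=s['eef_pos'][:2]-P; print('tool from pivot: -x',(-d@R[:2,0]*1000).round(1),'ideal -19; y',(d@R[:2,1]*1000).round(1),'ideal 48')
E
python3 -c "
from h import *
where();latch2();knobs()"
```

```text
t 7.8 p [0.4534 0.0297 0.0999] psi 225.6 zax [-0.004 -0.012 -1.   ] q6 -2.51 F [-0.  -0.6 -0.9] open 0.002
tool from pivot: -x -18.8 ideal -19; y 46.9 ideal 48
blue [ 0.622  -0.1092] 43
blue [0.5374 0.102 ] 46
orange [ 0.4599 -0.189 ] 54
```

apply_moves(moves=[[[-0.0043,0.0016,0,0,0,5,1],[-0.0043,0.0016,0,0,0,5,1],[-0.0043,0.0016,0,0,0,5,1],[-0.0043,0.0016,0,0,0,5,1],[-0.0043,0.0016,0,0,0,5,1],[-0.0043,0.0016,0,0,0,5,1],[-0.0043,0.0016,0,0,0,5,1],[-0.0043,0.0016,0,0,0,5,1],[-0.0043,0.0016,0,0,0,4,1],[-0.002,0,0,0,0,0,1]]])

```text
time: 8.85
eef_pos: [0.4815, 0.0588, 0.0996]
tcp_rot: [0.002, 1.0, -0.006, -0.006]
contact_force: [-11.0, -1.6, 8.6]
opening: -0.001
```

```bash
python3 -c "
from h import *
where();latch2()"
```

```text
t 8.85 p [0.4815 0.0588 0.0996] psi 179.7 zax [-0.013 -0.012 -1.   ] q6 -1.64 F [-11.   -1.6   8.6] open -0.001
tool from pivot: -x -18.7 ideal -19; y 48.3 ideal 48
```

apply_moves(moves=[[[-0.003,0,0,0,0,0,1],[0.01,0,0,0,0,0,1],[0.012,0,0,0,0,0,1],[0,0,-0.03,0,0,0,1],[0,0,-0.04,0,0,0,1],[0,0.04,-0.02,0,0,0,1],[0,0.045,0,0,0,0,1],[0,0.045,0,0,0,0,1],[0,0.045,0,0,0,0,1],[0,0.0,0,0,0,0,1]]])

```text
time: 9.85
eef_pos: [0.4604, 0.2402, 0.1939]
tcp_rot: [0.006, 1.0, -0.003, -0.004]
contact_force: [0.5, 0.4, 0.1]
opening: 0.002
```

```bash
python3 -c "
from h import *
where();knobs()
b=cv2.imread('pics/t.png')
cv2.imwrite('pics/c2.png',cv2.resize(b[150:300,160:370],None,fx=3.5,fy=3.5,interpolation=cv2.INTER_CUBIC))
g=b[165:285,175:290,::-1].copy();c=ctrl.get_calibration('top')
for p,s in blobs(g,(12,100,90),(28,255,255),100): p=p+[175,165];print('gold',p,onz(c,*p,0.11).round(4))
k=np.array([[.5374,.102]])"
```

```text
t 9.85 p [0.4604 0.2402 0.1939] psi 179.3 zax [-0.008 -0.006 -1.   ] q6 -1.27 F [0.5 0.4 0.1] open 0.002
blue [ 0.6218 -0.109 ] 44
blue [0.5374 0.102 ] 46
orange [0.4994 0.0592] 52
orange [ 0.4601 -0.189 ] 53
gold [235.3 211.5] [0.5502 0.0387 0.11  ]
```

View pics/c2.png

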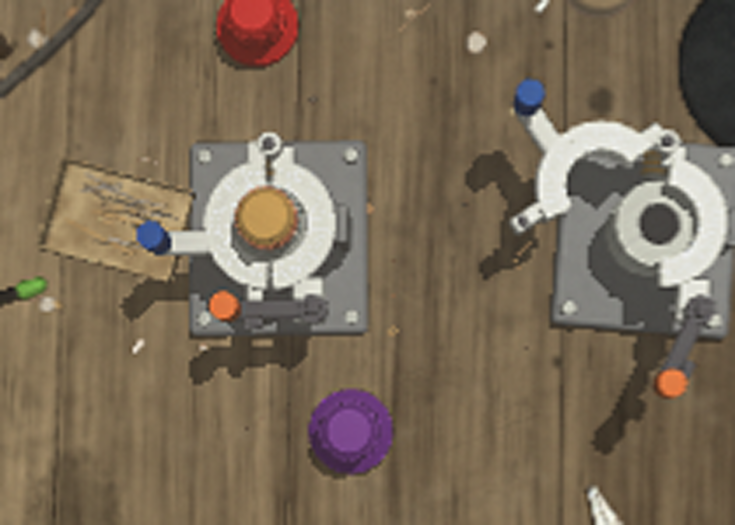

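The latch lever lies across the ring joint, with its orange knob at crop (224,306), 1.5 mm from the predicted shut position. The ring is still shut, the filter hasn't moved, and the bare port is unchanged. The arm is clear and at rest, so I'm handing in.

```bash
python3 -c "
from h import *
print(ctrl.get_state()['contact_force'],abs(ctrl.get_state()['dq']).max());print(ctrl.sign_off())"
```

```text
[ 0.91199423 -0.11944759  0.28544706] 0.056444120898631475
the job is handed in; nothing more can be done
None
```

I pushed the hinged half of the ring shut by its blue knob with the closed fingers. I then swung the orange latch lever over, backed off and handed in at about 10 s.

My last checks, from the top camera:
- **Ring:** the blue knob stands at (0.537, 0.102), about 1.4 mm from where it should be when shut. It stopped moving when I kept pushing.
- **Latch:** the orange knob stands at (0.499, 0.059), about 1.5 mm from where it should be when shut. I felt about 11 N against the stop.
- **Filter:** the cap centre moved about 0.2 mm from the start. I did not measure its tilt separately, but it looks upright.
- **Bare port:** its knobs moved less than 1 mm between pictures.
- **Robot:** the arm was clear of everything, with contact force at noise level.

No check failed or disagreed.

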